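# Present the label-up glass slide over the light box

### The job

Turn the light box's selector knob to the detent marked by the long tick with the round dot. Then take the glass slide that lies label up (seen from above with its frosted end pointing away from you, its corner notch is at the left) by its clear end, and finish holding it, level and still, label up, about five centimetres above the light window, with its frosted end centred over the window and its long edges parallel to the window's long edges. Never let the slide touch the light box, do not put it down or let go, and leave the label-down slide (notch at the right), the cans and the bowl where they are.

Things in the scene. Friction and masses are not known exactly. Their poses are not given: they have to be found in the camera images.
- slide_center (a point): Centre of the slide to present, lying label up: a pale glass plate 100 x 36 x 6 mm, about 54 g, any yaw. x: along its length to the frosted end; z: up, out of the label face. Frosted, slightly whiter part: x = +17 to +50 mm, with a 12 x 12 mm square notch in the corner at +x +y. The clear part, x = -50 to +17 mm, is where to hold it, across the 36 mm width.
- slide_frost (a point): Centre of the same slide's frosted part, 33.5 mm from the slide's centre along its x; same axes.
- rest1: Fixed aluminium bar, 70 x 18 mm and 20 mm high, under the middle of the label-up slide and along it, so that all the slide's edges overhang; the slide lies loose on it, underside 20 mm and centre 23 mm above the bench. Origin at the centre of its underside.
- spare_center (a point): Centre of the other slide, of the same size and glass, on a like bar, but label down, so its notch is mirrored: in the corner at +x -y of this frame, whose x runs to its frosted end and whose z is up. Leave it alone.
- window (a point): Centre of the light window, a white pane 60 x 44 mm in a dark frame 76 x 60 mm, flush in the top of the light box, 50 mm above the bench. x: along the 60 mm side; y: along the box's length towards the knob, whose axis is 150 mm away; z: up. It may yaw up to 0.3 rad.
- lightbox: Fixed grey light box, 150 x 260 mm and 50 mm high; origin at the centre of its underside, axes as the window's. Window centre at y = -70 mm, knob axis at y = +80 mm.
- selector_grip (a point): Point on the selector knob's axis at the height to grip, 26 mm above the box top. The knob is a black upright bar 44 mm long and 12 mm thick, its top 34 mm above the box, on a round foot 32 mm across and 6 mm high. x: along the bar the way it points (the white line on top reaches that end), turning with the knob; z: up.
- selector (a joint): Knob angle, rad, growing clockwise from above; stops just outside 0 and 1.5. Detents at 0, 0.5, 1.0 and 1.5, each with a white tick; the marked one (long tick with round dot) is 1.0, where the bar points 0.25 rad clockwise of the window's x. Starts at or near 0 or 0.5. Some 0.1 N m turns it over a detent.
- bowl: Steel mixing bowl, 170 mm across, 75 mm high, loose bystander; origin at the centre of its underside.
- can1: Can with a paper label, 66 mm across, 115 mm high, loose bystander; origin at the centre of its underside.
- can2: Another such can, loose bystander; origin at the centre of its underside.
Mind the look-alikes: they are no part of the job. What is shaped like the part that bears slide_center but yellow is not meant.

How it is judged:
By the outcome, as a careful person would: the job done as asked, in the order asked, and still so for the second after the job is handed in, while the arm keeps its last pose, push and grip.
It also fails if it takes over 51 s, if anything falls off the work surface, if the arm or the gripper's body presses on something with over 40 N, if the wrist force passes 120 N, or if a joint passes its speed limit or range.

### The arm

A 7-joint arm with a two-finger parallel gripper is mounted at the origin on the work surface. World frame = base frame: x ahead of the robot, y to its left, z up, the work surface at z = 0. Lengths are in m, angles in rad, forces in N, time in s.
With the tool pointing down it reaches from about 0.425 to 0.975 m from the base axis. Payload 16.7 kg.
Tool frame: the origin (TCP) lies between the finger pads; the fingertips stand 22 mm ahead of it and the grasp point (between the pads) lies 3 mm ahead of it (env.tip_extent is the distance from the TCP to the fingertips, in m); z points along the fingers, x is the direction in which the jaws open and shut, and the axes are right-handed (so a half turn about z gives the same grasp; the last joint's range is limited). The gripper opens to 85 mm and grips with 20 to 120 N. Pads are 22 mm wide; open, the fingers measure 114 mm over their backs; the gripper's body (76 mm by 85 mm) begins 54 mm behind the grasp point. The pads swing forward as they close: fully open they stand 13 mm farther back than shut.
Start: joints at [0.979, 0.426, 0.074, 1.606, -0.034, 1.111, -0.067], TCP at [0.289, -0.61, 0.253] pointing down, gripper open.
Joint ranges: [-2.85, 2.85], [-0.5, 2.14], [-1.23, 1.37], [0.21, 2.46], [-1.02, 4.16], [0.16, 2.05], [-2.73, 2.73]. Speed limits (rad/s): [1.89, 1.89, 2.39, 2.39, 3.01, 3.01, 3.01].

### API

Orientations are given as a unit quaternion [x, y, z, w].
In Python, from plant import env gives the robot as it stands. Calls block until the motion is done:
- env.move_to(position, orientation): joint-space move of the TCP to a pose.
- env.movel(position, v=0.15, rot=None): straight line of the TCP; rot=None keeps the orientation; v is the mean speed in m/s.
- env.movej(angles): joint-space move.
- env.release() and env.clamp(force=None): open the fingers fully, or close them until they stop; force is the grip in N (None keeps the last).
- env.hold(seconds).
- env.ik(position, orientation): joint angles nearest the present ones, or None.
- env.sense(): the state.
- env.read_camera(name): name is "scene" or "top" or "wrist"; returns a dict with "color" (400x640x3 uint8, blue, green, red), "range_z" (400x640 float32, m along the optical axis (not along the pixel's ray), 0 where there is no reading), "fx", "fy", "cx", "cy" (pixels), "camera_from_world" (4x4, takes a point from world to camera coordinates). Camera axes: x right, y up, looking along -z (the intrinsics and any distortion apply to the point x, -y, -z); pixel columns grow to the right and rows downward; lengths in m; the calibration is good to about 2 mm. A picture is of the moment at which its call begins.
A pose or a line that the arm cannot do raises env.Unreachable and nothing moves.
- env.sign_off(): hands the job in, once; it reports no verdict.
Trained networks look in the newest picture that a camera, given by its name, has taken for a name from the list of things; names that differ only in an ending like _2 or _b are one class to them, and where a whole thing is asked for, a point or a joint stands for the part that bears it (a point fixed in the world has none). Each returns a list of dicts, best first, with "score" (0 to 1); they miss things now and then, are a little off and sometimes report something else, mostly with a low value. They report only what shows in the picture. A call takes as long as a camera call. They do not tell look-alikes from the thing itself.
- env.boxes_of(camera, query): "at" ([x, y, z] in m, in the coordinates of the camera as it stood for that picture, good to about 4 mm: the middle of the surface that is visible of it).
- env.regions_of(camera, query): "pixels" (400x640 bool, what is visible of it).
- env.tip_of(camera, query): "at" ([x, y, z] in m, in the coordinates of the camera as it stood for that picture, good to about 4 mm: a listed point, or the origin of a listed thing).
The state is a dict: "time": time; "joint_pos": joint angles; "joint_vel": joint speeds; "tau": joint torques, N m; "tcp_pos": TCP position; "eef_rot": TCP orientation; "force": force on the tool from outside, world axes, zero at the start; "ft_torque": the same for the moment, N m; "width": finger opening in m.
Only numpy, scipy, OpenCV 4.12 (cv2) and the standard library are available. Lean on these libraries where they do the work, as an engineer would, in place of code of your own. Each camera call takes 0.05 s, during which the arm holds its last target.

## Working session

There is one attempt and no reset: what is moved stays moved. The work goes in short steps, each a Python script; the robot and the scene stay as the last script left them, time stands still between calls to the robot, and variables do not carry over. Pictures are saved under pics/ and viewed, and the job is handed in when it is done.

```bash
ls; mkdir -p pics; python3 - <<'E'
from plant import env
import cv2,numpy as np,pickle
for n in ["scene","top"]:
    c=env.read_camera(n); cv2.imwrite(f"pics/{n}0.png",c["color"]); pickle.dump(c,open(f"{n}0.pkl","wb"))
    print(n,c["fx"],c["fy"],c["cx"],c["cy"],[k for k in c]); print(np.round(c["camera_from_world"],3))
print(env.sense())
E
```

```text
pics
scene 410.7561040662458 410.7561040662458 311.6173407217089 200.12667809576462 ['color', 'range_z', 'fx', 'fy', 'cx', 'cy', 'camera_from_world']
[[-0.883  0.47  -0.011  0.542]
 [-0.34  -0.622  0.706  0.141]
 [ 0.325  0.627  0.708 -1.333]
 [ 0.     0.     0.     1.   ]]
top 417.6492339740371 417.6492339740371 310.64241367230994 198.203224740859 ['color', 'range_z', 'fx', 'fy', 'cx', 'cy', 'camera_from_world']
[[ 0.025 -1.     0.013 -0.02 ]
 [ 0.996  0.026  0.089 -0.642]
 [-0.089  0.011  0.996 -1.163]
 [ 0.     0.     0.     1.   ]]
{'time': 0.1, 'joint_pos': array([ 0.97852578,  0.42670487,  0.07382835,  1.6065599 , -0.03408563,
        1.11080726, -0.06709914]), 'joint_vel': array([-0.00068006, -0.00187901, -0.00077993, -0.00081441,  0.00081937,
       -0.00024499,  0.00030776]), 'tau': array([ 7.37236231e-03, -9.51530814e+01,  3.77098963e+00, -4.64405644e+01,
        1.95613608e-02,  6.44963045e-03,  1.44620486e-05]), 'tcp_pos': array([ 0.28903441, -0.60959267,  0.2526488 ]), 'eef_rot': array([ 8.45115891e-01, -5.34582789e-01, -5.38870165e-04, -2.86784401e-04]), 'force': array([-0.06385146, -0.26634305,  0.31772891]), 'ft_torque': array([-0.0185656 ,  0.08220229, -0.01092787]), 'width': 0.08543072765345845}
```

View pics/top0.png

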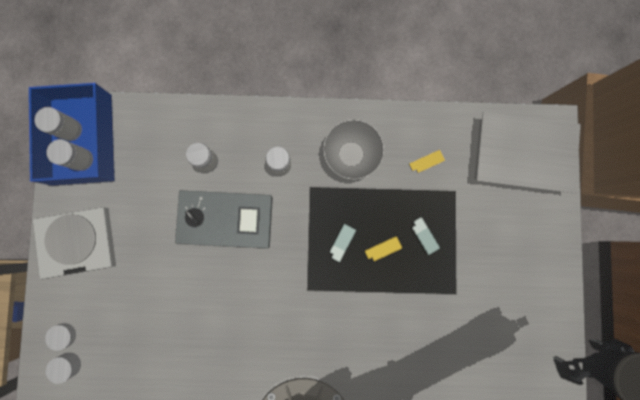

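View pics/scene0.png

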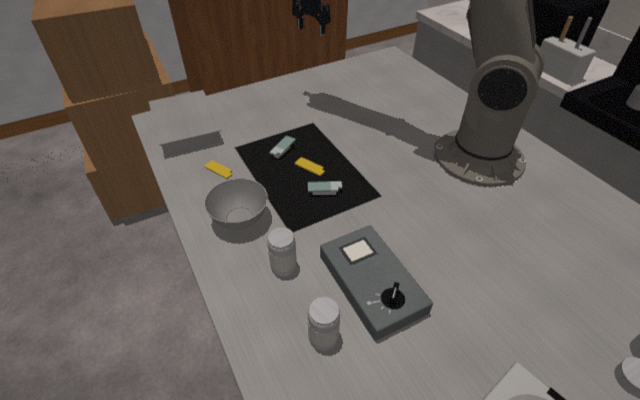

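Top view: pale slides are at (343,243) and (426,236), yellow look-alikes at (384,249) and (427,161), and the light box at (223,218) with its knob at (194,216). I'll enlarge both slides and the knob.

```bash
python3 - <<'E'
import cv2,numpy as np
t=cv2.imread("pics/top0.png"); s=cv2.imread("pics/scene0.png")
f=lambda im,x0,y0,w,h,W,H: cv2.resize(im[y0:y0+h,x0:x0+w],(W,H),interpolation=cv2.INTER_CUBIC)
a=np.hstack([f(t,318,213,50,60,400,480),f(t,401,206,50,60,400,480)])
cv2.imwrite("pics/slides.png",a)
b=np.hstack([f(t,170,185,110,68,660,408)])
cv2.imwrite("pics/box.png",b)
cv2.imwrite("pics/boxs.png",f(s,310,220,130,125,650,600))
E
```

```text
(no output)
```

View pics/slides.png

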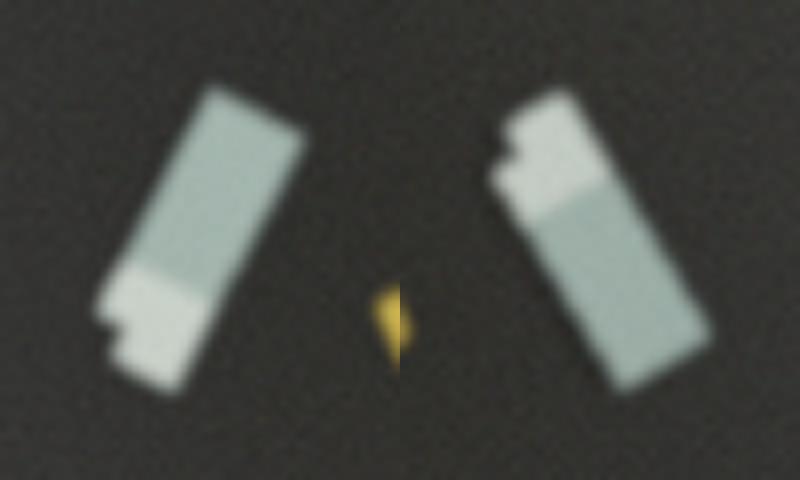

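View pics/box.png

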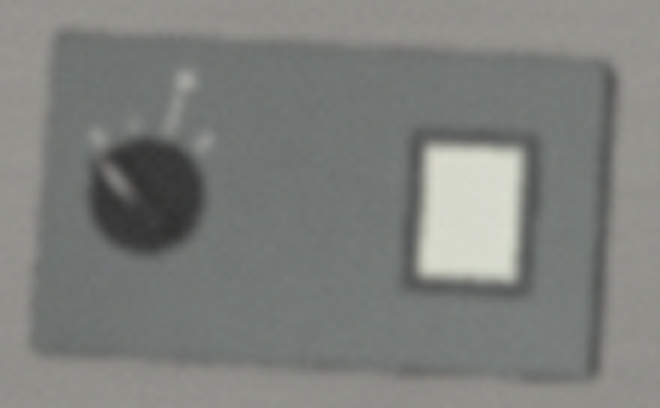

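View pics/boxs.png

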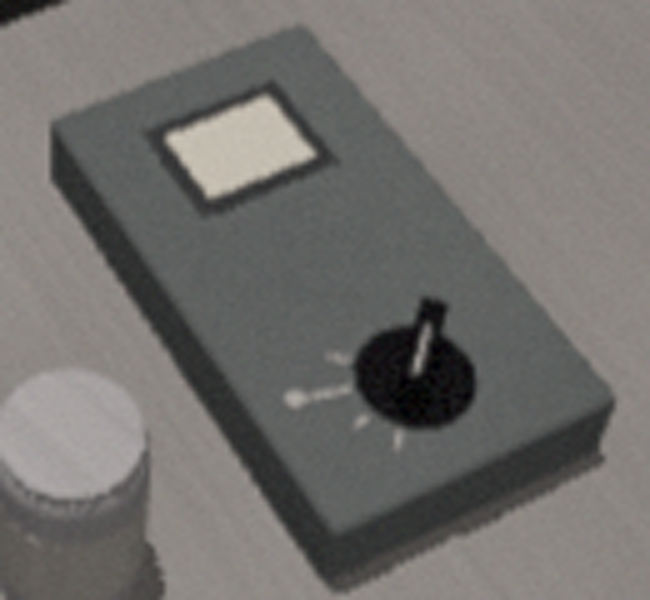

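Slide choice: at (426,236) the frosted end points away and the notch is on the left, so it is label up and the target. At (343,243), turning the frosted end away puts the notch on the right, so it is the label-down spare. The knob points to the leftmost tick (detent 0), and the long dotted tick is the third one clockwise, which means turning about 1.0 rad clockwise. Next I'll measure.

```bash
cat > h.py <<'E'
import numpy as np,cv2
def ray(c,px,z):
    px=np.atleast_2d(np.asarray(px,float)); T=c["camera_from_world"]; R=T[:3,:3]; o=-R.T@T[:3,3]
    d=np.c_[(px[:,0]-c["cx"])/c["fx"],-(px[:,1]-c["cy"])/c["fy"],-np.ones(len(px))]@R
    return o+d*((z-o[2])/d[:,2])[:,None]
def w(c,p):
    T=c["camera_from_world"]; return T[:3,:3].T@(np.asarray(p)-T[:3,3])
def rect(c,mask,z):
    "min-area rectangle in world xy: centre, long dir yaw, dims"
    n,l,st,_=cv2.connectedComponentsWithStats(mask.astype(np.uint8))
    k=1+np.argmax(st[1:,4]); m=(l==k).astype(np.uint8)
    m=cv2.resize(m*255,None,fx=1,fy=1)
    ct=max(cv2.findContours(m,cv2.RETR_EXTERNAL,cv2.CHAIN_APPROX_NONE)[0],key=len)[:,0]
    P=ray(c,ct,z)[:,:2]
    (cx,cy),(a,b),an=cv2.minAreaRect((P*1000).astype(np.float32))
    if a<b: a,b,an=b,a,an+90
    an=(np.deg2rad(an)+np.pi/2)%np.pi-np.pi/2
    return np.array([cx,cy])/1000,an,(a,b)
def quat(yaw):  # tool down, tool x axis along world yaw
    from scipy.spatial.transform import Rotation as R
    return (R.from_euler('z',yaw)*R.from_euler('x',np.pi)).as_quat()
E
python3 - <<'E'
from plant import env
from h import *
for n in ["scene","top"]:
    c=env.read_camera(n); 
    for q in ["slide_center","slide_frost","window","selector_grip","can1","bowl","spare_center"]:
        for d in env.tip_of(n,q)[:3]: print(n,q,round(d["score"],2),np.round(w(c,d["at"]),4))
    g=c["color"].astype(int); zz=c["range_z"]
    if n=="top": subs={"slide":((401,206,50,60),.026),"win":((235,200,30,40),.05)}
    else: subs={"slide":((265,130,35,32),.026),"win":((335,230,45,40),.05)}
    for k,((x,y,ww,hh),z) in subs.items():
        m=np.zeros(g.shape[:2],bool); s=g[y:y+hh,x:x+ww].min(2); t,_=cv2.threshold(s.astype(np.uint8),0,255,cv2.THRESH_OTSU)
        m[y:y+hh,x:x+ww]=s>t
        print(n,k,t,rect(c,m,z))
print(env.sense()["time"])
E
```

```text
scene slide_center 0.71 [ 0.7639 -0.3444  0.0036]
scene slide_center 0.7 [ 0.5051 -0.2201  0.003 ]
scene slide_center 0.59 [ 0.548  -0.3341  0.0268]
scene slide_frost 0.7 [ 0.4823 -0.1823  0.0027]
scene slide_frost 0.55 [ 0.5756 -0.3183  0.0216]
scene slide_frost 0.48 [ 0.7447 -0.3165  0.0064]
scene window 0.94 [0.573  0.1626 0.0498]
scene window 0.38 [ 0.5731 -0.319   0.0181]
scene selector_grip 0.5 [0.5792 0.3162 0.0749]
scene can1 0.95 [0.7465 0.2993 0.0016]
scene can1 0.71 [0.7416 0.0855 0.0032]
scene bowl 0.91 [ 0.7787 -0.1158 -0.0039]
scene bowl 0.55 [0.579  0.3137 0.075 ]
scene spare_center 0.89 [ 0.5214 -0.0969  0.0221]
scene slide 72.0 (array([ 0.54897144, -0.32839764]), np.float64(0.5725017369051515), (111.57622528076172, 40.31565475463867))
scene win 131.0 (array([0.57492474, 0.16570454]), np.float64(-0.024705346484338087), (59.82943344116211, 43.8714714050293))
top slide_center 0.97 [ 0.5051 -0.2139  0.0013]
top slide_center 0.89 [ 0.5441 -0.3313  0.0203]
top slide_center 0.76 [ 0.7601 -0.3427  0.002 ]
top slide_frost 0.78 [ 0.7458 -0.3122  0.0029]
top slide_frost 0.72 [ 0.4908 -0.1864  0.0022]
top slide_frost 0.56 [ 0.5728 -0.3107  0.0223]
top window 0.76 [0.5772 0.1691 0.0482]
top window 0.52 [0.7456 0.3041 0.003 ]
top selector_grip 0.62 [ 0.7804 -0.1177  0.0011]
top selector_grip 0.53 [0.5748 0.3217 0.0803]
top can1 0.69 [0.7453 0.3012 0.0022]
top can1 0.59 [7.368e-01 9.080e-02 2.000e-04]
top bowl 0.79 [ 7.795e-01 -1.198e-01 -7.000e-04]
top spare_center 0.63 [ 0.5164 -0.095   0.0245]
top spare_center 0.16 [0.5769 0.1699 0.0452]
top slide 102.0 (array([ 0.54478839, -0.33080194]), np.float64(0.549577545847372), (102.80670928955078, 40.09803009033203))
top win 154.0 (array([0.57483698, 0.16904715]), np.float64(-0.043099267501297334), (59.85985565185547, 43.444091796875))
0.9
```

```bash
python3 - <<'E'
from plant import env
from h import *
kn=[0.578,0.317]
for yw in (-0.856,-1.856,2.286,1.286):
    print(yw,env.ik([*kn,.082],quat(yw)))
for yw in (-1.02,2.12): print(yw,env.ik([.525,-.343,.030],quat(yw)))
for yw in (-1.606,1.535): print(yw,env.ik([.517,.168,.105],quat(yw)))
env.move_to([0.50,0.24,0.30],quat(-1.356+0.0))
c=env.read_camera("wrist"); cv2.imwrite("pics/w1.png",c["color"]); print(c["camera_from_world"],c["fx"],env.sense()["time"])
E
```

```text
-0.856 [-0.11641971  0.6790323  -0.67451565  1.73578903  0.51873274  0.91264348
 -1.86499079]
-1.856 [-0.27268732  0.62338542 -0.44753952  1.74589847  0.34282964  0.85039518
 -2.73155881]
2.286 [ 0.09831372  0.83154496 -1.03236538  1.72299724  0.80625333  1.07389405
  1.07759437]
1.286 [ 0.031591    0.76964249 -0.9113503   1.7268047   0.70743001  1.00894084
  0.14292637]
-1.02 [ 0.51112396  0.61572744 -0.04624046  1.86106963  0.04323647  0.66575386
 -0.58064504]
2.12 [ 1.19952964  0.88095708 -1.03437369  1.81821589  0.90524104  1.00265831
  1.89930449]
-1.606 [-0.02784428  0.44299187 -0.49590688  2.00109024  0.29808589  0.76769272
 -2.3060395 ]
1.535 [ 0.25483416  0.54464216 -0.86696611  1.98555877  0.547637    0.86119534
  0.6224351 ]
[[ 2.11906160e-01 -9.77289646e-01  8.52260815e-04  1.27749197e-01]
 [ 9.23312022e-01  1.99916204e-01 -3.27915265e-01 -4.51405830e-01]
 [ 3.20297813e-01  7.02741675e-02  9.44706755e-01 -6.02214154e-01]
 [ 0.00000000e+00  0.00000000e+00  0.00000000e+00  1.00000000e+00]] 360.3186531665054 4.025
```

View pics/w1.png

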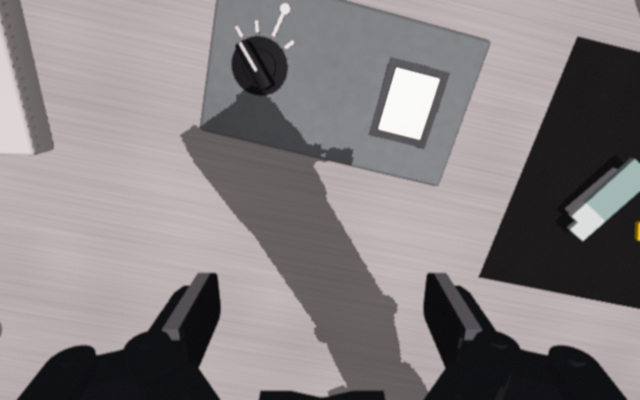

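The wrist view shows the knob at (262,62) with its line at the first tick, and the window at (410,103).

```bash
python3 - <<'E'
from plant import env
from h import *
c=env.read_camera("wrist"); g=c["color"].astype(int)
s=g.min(2); m=np.zeros(s.shape,bool); m[50:150,370:450]=s[50:150,370:450]>190
W,yw,d=rect(c,m,.05); print("win",W,yw,d)
for r in env.regions_of("wrist","lightbox")[:1]:
    print(r["score"],rect(c,r["pixels"],.05))
m=np.zeros(s.shape,bool); m[20:110,225:300]=g[20:110,225:300].max(2)<45
# line
l=np.zeros(s.shape,bool); l[36:75,232:262]=s[36:75,232:262]>120
ys,xs=np.nonzero(l); P=ray(c,np.c_[xs,ys],.084)[:,:2]
v=np.linalg.svd(P-P.mean(0))[2][0]; print("line yaw",np.arctan2(v[1],v[0]),len(P),P.min(0),P.max(0))
yv=np.array([-np.sin(yw),np.cos(yw)]); print("knob via window",W+.15*yv)
for q in ["selector_grip","window"]:
    for d in env.tip_of("wrist",q)[:2]: print(q,d["score"],w(c,d["at"]))
c2=cv2.resize(c["color"][0:120,210:330],(720,720),interpolation=cv2.INTER_CUBIC)[:600]
cv2.imwrite("pics/w1k.png",c2)
E
```

```text
win [0.57473737 0.16736546] -0.026439064353979802 (60.78221130371094, 44.53836441040039)
0.94 (array([0.57679205, 0.23812575]), np.float64(1.5502505716171533), (258.93939208984375, 149.72869873046875))
line yaw -2.372879358219559 227 [0.57404763 0.31451867] [0.60061823 0.33873242]
knob via window [0.57870276 0.31731304]
selector_grip 0.6 [0.57666004 0.31239172 0.08115146]
window 0.89 [0.57658767 0.16837771 0.04922811]
```

View pics/w1k.png

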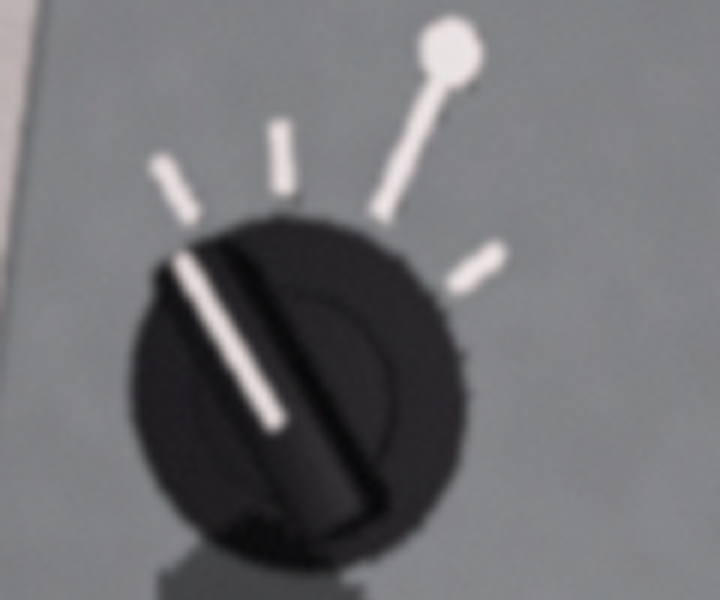

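```bash
python3 - <<'E'
from plant import env
from h import *
K=[0.5784,0.3177]; p=np.pi/2
env.move_to([*K,.16],quat(.755+p))
env.movel([*K,.083],v=0.08)
s=env.sense(); print(s["tcp_pos"],s["force"],s["time"])
env.clamp(30)
s=env.sense(); print(s["width"],s["force"],s["ft_torque"])
for a in (.5,.25,0,-.272):
    env.move_to([*K,.083],quat(a+p)); 
    s=env.sense(); print(a,s["tcp_pos"],s["force"],s["ft_torque"],s["time"])
E
```

```text
[0.57864296 0.31793769 0.08354319] [ 0.55841101 -0.51969506  0.76677402] 8.2667
0.011724254052540363 [ 1.04810299 -1.46860453  2.18777978] [-0.28557976 -0.03910125 -0.03238261]
0.5 [0.57844047 0.31773702 0.08311311] [ 0.65944314 -1.3277847   2.4354997 ] [-0.2418386  -0.02464604 -0.04175708] 9.275
0.25 [0.57836916 0.31783674 0.08307658] [ 0.56589538 -0.68490245  3.74426226] [-0.17999038 -0.02282517 -0.01944573] 9.6083
0 [0.57836392 0.31795531 0.08309657] [-0.0361162   1.05748642  5.03728974] [ 0.04118107  0.01536996 -0.02223817] 9.9417
-0.272 [0.57842646 0.31807746 0.0831358 ] [0.72238444 1.68193269 4.11395636] [ 0.29137178 -0.12761416 -0.04664803] 10.2917
```

```bash
python3 - <<'E'
from plant import env
from h import *
env.release()
env.movel([0.5784,0.3177,.18],v=0.15)
env.move_to([0.50,0.24,0.30],quat(1.55))
c=env.read_camera("wrist"); cv2.imwrite("pics/w2.png",c["color"]); 
t=env.read_camera("top"); cv2.imwrite("pics/t2.png",cv2.resize(t["color"][180:255,165:285],(720,450),interpolation=cv2.INTER_CUBIC)); print(env.sense()["time"])
E
```

```text
12.5917
```

View pics/w2.png

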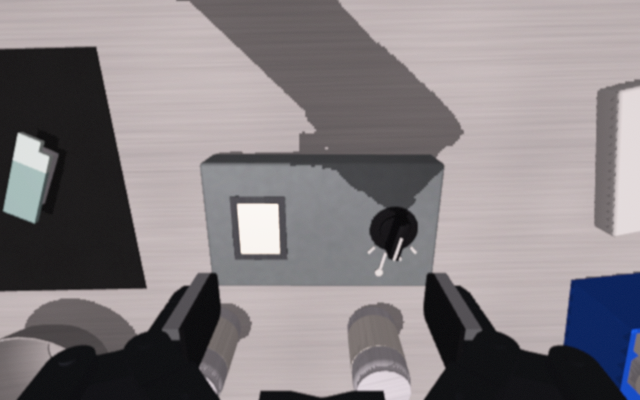

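View pics/t2.png

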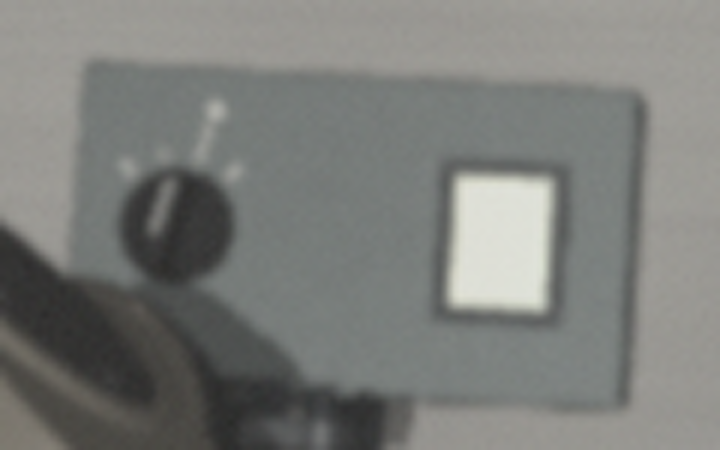

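```bash
python3 - <<'E'
from plant import env
from h import *
c=env.read_camera("wrist"); g=c["color"].astype(int); s=g.min(2)
a=c["color"][190:290,340:450]; cv2.imwrite("pics/w2k.png",cv2.resize(a,(660,600),interpolation=cv2.INTER_CUBIC))
m=np.zeros(s.shape,bool); m[185:270,225:295]=s[185:270,225:295]>190
print("win",rect(c,m,.05))
r=env.regions_of("wrist","lightbox")[0]; pm=r["pixels"]; print(r["score"])
l=np.zeros(s.shape,bool); l[225:270,375:410]=s[225:270,375:410]>110
n,lab,st,ce=cv2.connectedComponentsWithStats(l.astype(np.uint8))
for k in range(1,n):
    ys,xs=np.nonzero(lab==k)
    if len(ys)<15: continue
    for z in (.084,.05):
        P=ray(c,np.c_[xs,ys],z)[:,:2]; v=np.linalg.svd(P-P.mean(0))[2][0]; v*=np.sign(v[0])
        print(k,len(ys),ce[k],z,np.arctan2(v[1],v[0]),P.mean(0),np.ptp(P,axis=0))
E
```

```text
win (array([0.57601953, 0.16732632]), np.float64(-0.021765749273108703), (59.51282501220703, 44.43075180053711))
0.93
1 637 [392.48351648 259.19623234] 0.084 -1.511751647273812 [0.59736869 0.31191817] [0.03499405 0.03650505]
1 637 [392.48351648 259.19623234] 0.05 -1.511751647273812 [0.61579458 0.31899765] [0.03853912 0.04020318]
```

View pics/w2k.png

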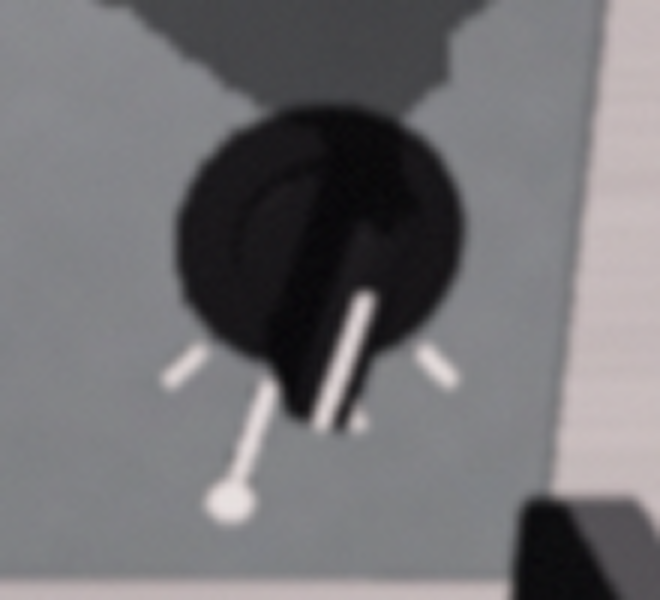

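```bash
python3 - <<'E'
from plant import env
from h import *
c=env.read_camera("wrist")
for p,z in (([(370,293),(322,428)],.084),([(268,383),(232,500)],.05)):
    P=ray(c,np.array(p)/6+[340,190],z); d=P[1]-P[0]; print(np.arctan2(d[1],d[0]),P)
# over the slide, jaw family positive
env.move_to([0.47,-0.33,0.26],quat(1.57))
c=env.read_camera("wrist"); cv2.imwrite("pics/w3.png",c["color"]); print(env.sense()["time"],env.sense()["joint_pos"])
E
```

```text
-0.2672666091539396 [[0.57393178 0.32075674 0.084     ]
 [0.59963776 0.31371799 0.084     ]]
-0.23657694802287066 [[0.60844636 0.31024057 0.05      ]
 [0.63367634 0.30415784 0.05      ]]
14.85 [ 1.17770126  0.36691565 -0.84603478  1.78871722  0.30262568  1.1215029
  1.80296694]
```

View pics/w3.png

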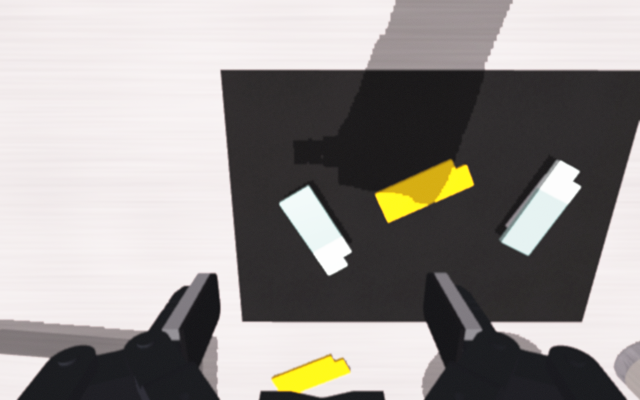

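Knob bar yaw is -0.267 against -0.272 expected, so it is seated at detent 1.0. In the wrist view the target slide is at (315,230), frosted end down-right, with the notch consistent with label up. I'll refine its pose.

```bash
python3 - <<'E'
from plant import env
from h import *
c=env.read_camera("wrist"); g=c["color"].astype(int); s=g.min(2)
cv2.imwrite("pics/w3k.png",cv2.resize(c["color"][170:290,260:370],(550,600),interpolation=cv2.INTER_CUBIC))
for t in (110,140,170):
    m=np.zeros(s.shape,bool); m[175:285,270:360]=s[175:285,270:360]>t
    print("slide",rect(c,m,.026))
for q in ["slide_center","slide_frost"]:
    for d in env.tip_of("wrist",q)[:4]: print(q,d["score"],w(c,d["at"]))
E
```

```text
slide (array([ 0.54494379, -0.33211487]), np.float64(0.5551186186799315), (102.96198272705078, 38.866241455078125))
slide (array([ 0.54494849, -0.33223151]), np.float64(0.5551835332315025), (102.07536315917969, 38.47838592529297))
slide (array([ 0.54504852, -0.33205075]), np.float64(0.549807343359932), (101.59261322021484, 37.804718017578125))
slide_center 0.71 [ 0.50589807 -0.22035403  0.00076201]
slide_center 0.62 [ 0.54139964 -0.33191573  0.02469286]
slide_frost 0.88 [ 0.57263049 -0.31439738  0.02252004]
slide_frost 0.73 [ 0.74557184 -0.31260005  0.00408417]
slide_frost 0.6 [ 0.4874254  -0.18386185  0.00660504]
```

View pics/w3k.png

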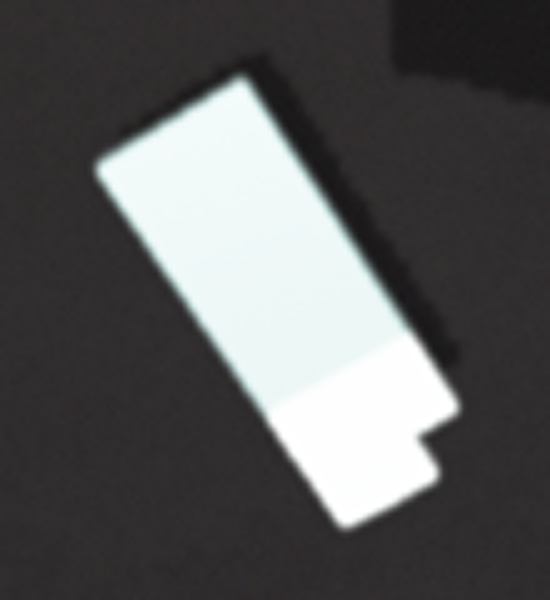

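```bash
python3 - <<'E'
from plant import env
from h import *
yaw=.553; C=np.array([.5447,-.332]); G=C-.024*np.array([np.cos(yaw),np.sin(yaw)])
env.move_to([*G,.12],quat(yaw+np.pi/2))
env.movel([*G,.029],v=0.07)
s=env.sense(); print(s["tcp_pos"],s["force"],s["time"])
env.clamp(40); s=env.sense(); print(s["width"],s["force"],s["ft_torque"])
env.movel([*G,.06],v=0.05); s=env.sense(); print(s["tcp_pos"],s["width"],s["force"],s["ft_torque"],s["time"])
c=env.read_camera("wrist"); cv2.imwrite("pics/w4.png",c["color"])
t=env.read_camera("scene"); cv2.imwrite("pics/s4.png",cv2.resize(t["color"][110:230,230:390],(800,600),interpolation=cv2.INTER_CUBIC))
E
```

```text
[ 0.52448663 -0.34472809  0.02942618] [ 0.7043492  -1.5110746  -0.28815999] 17.1
0.03492640796943639 [-2.31152526  0.11651738  5.55663448] [ 0.10408846  0.37720815 -0.01048166]
[ 0.52410207 -0.34466213  0.05988361] 0.035002741332443056 [ 0.38240662 -0.06993006 -0.77938286] [ 0.01940113 -0.01246392  0.01710026] 18.3833
```

View pics/w4.png

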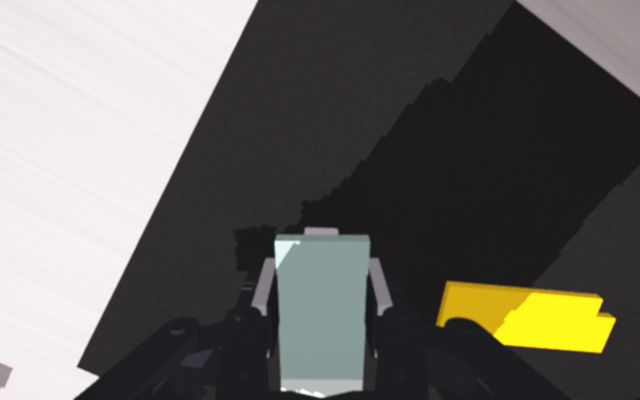

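View pics/s4.png

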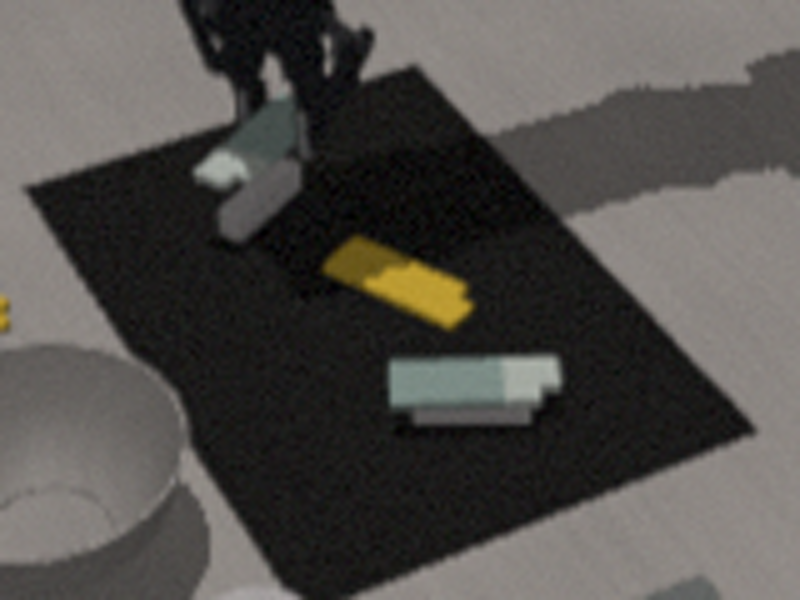

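Slide is held and lifted, and it looks level. Carry it high, then descend over the window.

```bash
python3 - <<'E'
from plant import env
from h import *
W=np.array([.5757,.1675]); yw=-.022; G=W-.0575*np.array([np.cos(yw),np.sin(yw)])
s=env.sense(); p=s["tcp_pos"].copy(); p[2]=.2
env.movel(p,v=.15)
q0=quat(.553+np.pi/2); q1=quat(yw+np.pi/2)
env.move_to([*G,.2],q1)
env.movel([*G,.125],v=.08)
env.hold(.3)
s=env.sense(); print(s["tcp_pos"],s["eef_rot"],q1,s["width"],s["force"],s["time"])
for n in ("wrist","top","scene"):
    c=env.read_camera(n); cv2.imwrite(f"pics/{n}5.png",c["color"])
    import pickle; pickle.dump(c,open(n+"5.pkl","wb"))
E
```

```text
[0.5183359  0.16872398 0.12523482] [7.14882843e-01 6.99244219e-01 1.36168904e-04 1.57765346e-04] [7.14842019e-01 6.99285984e-01 4.28189171e-17 4.37714495e-17] 0.034305679671007436 [-0.42715578  0.54095148 -0.82436547] 22.8083
```

View pics/wrist5.png

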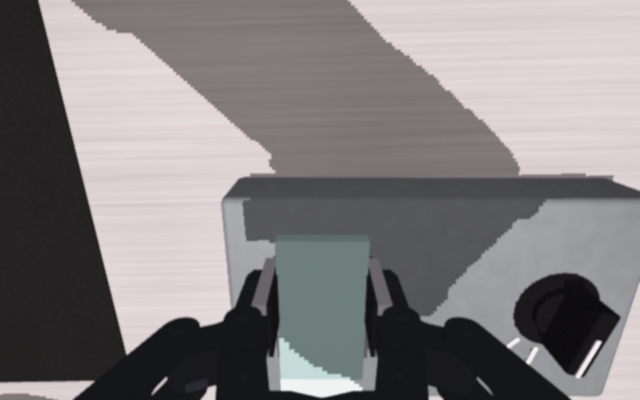

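View pics/top5.png

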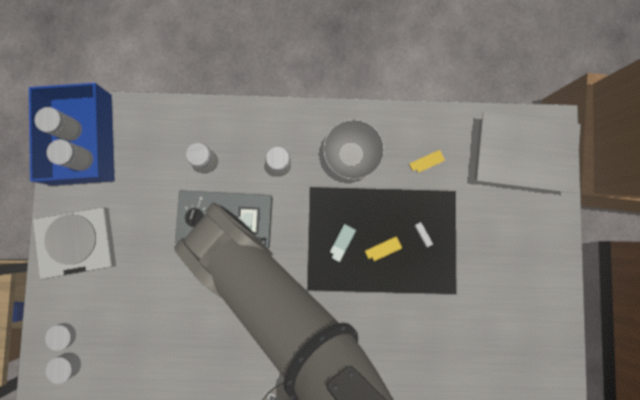

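View pics/scene5.png

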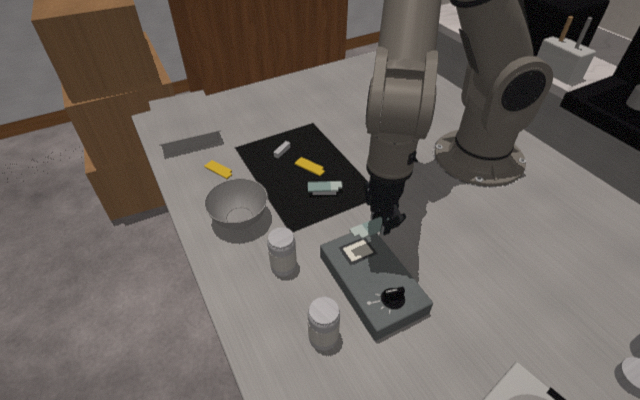

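```bash
python3 - <<'E'
from h import *
import pickle
c=pickle.load(open("wrist5.pkl","rb")); zz=c["range_z"]
def pts(c,m):
    ys,xs=np.nonzero(m&(c["range_z"]>0)); r=c["range_z"][ys,xs]
    P=np.c_[(xs-c["cx"])/c["fx"]*r,-(ys-c["cy"])/c["fy"]*r,-r]; T=c["camera_from_world"]
    return (P-T[:3,3])@T[:3,:3]
m=np.zeros(zz.shape,bool); m[248:385,285:360]=1
P=pts(c,m); ok=(P[:,2]>.1)&(P[:,2]<.14); print(len(P),ok.sum(),np.percentile(P[:,2],[5,50,95]))
A=np.c_[P[ok,:2]-P[ok,:2].mean(0),np.ones(ok.sum())]; co=np.linalg.lstsq(A,P[ok,2],rcond=None)[0]; print("plane",co,P[ok,:2].min(0),P[ok,:2].max(0))
# rear-top edge & sides
print(ray(c,[(276,240.5),(369,240.5),(322,240.5)],co[2]))
cv2.imwrite("pics/w5k.png",cv2.resize(c["color"][225:400,260:390],(594,600)[0:2],interpolation=cv2.INTER_CUBIC))
s=pickle.load(open("scene5.pkl","rb"))
cv2.imwrite("pics/s5k.png",cv2.resize(s["color"][195:285,315:435],(800,600),interpolation=cv2.INTER_CUBIC))
E
```

```text
10236 10236 [0.12138536 0.12224676 0.12310609]
plane [-0.00148794  0.00357101  0.1222479 ] [0.49455072 0.15155697] [0.56347102 0.18428326]
[[0.49179934 0.15200956 0.1222479 ]
 [0.49257651 0.18720222 0.1222479 ]
 [0.49218378 0.16941842 0.1222479 ]]
```

View pics/w5k.png

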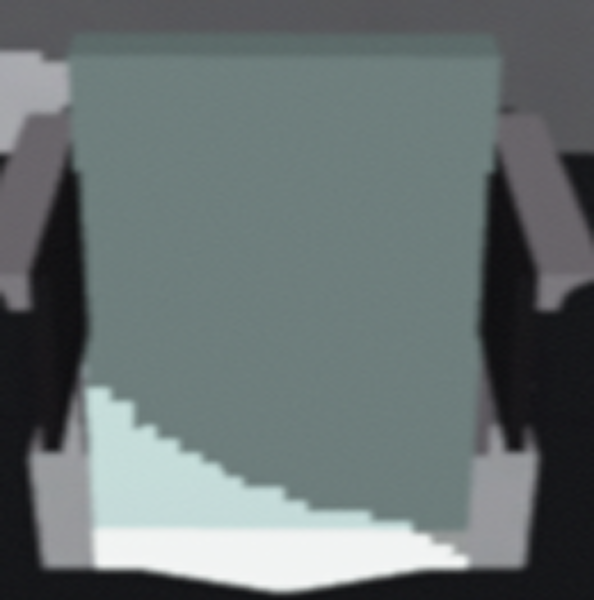

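View pics/s5k.png

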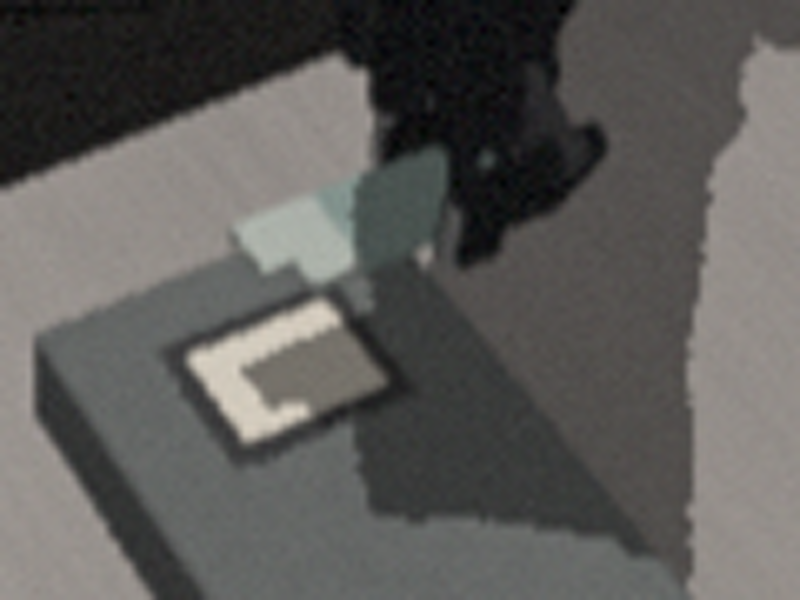

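Slide is level within 0.4 mrad·10, its yaw is -0.022, and the clear end at x=0.492 puts the frosted centre at (0.5757, 0.1675), over the window centre. Lower to the final height.

```bash
python3 - <<'E'
from plant import env
from h import *
W=np.array([.5757,.1675]); yw=-.022; G=W-.0575*np.array([np.cos(yw),np.sin(yw)])
env.movel([*G,.107],v=.04); env.hold(.8)
s=env.sense(); print(s["tcp_pos"],s["width"],s["force"],np.abs(s["joint_vel"]).max(),s["time"])
c=env.read_camera("wrist"); zz=c["range_z"]
T=c["camera_from_world"]; ys,xs=np.mgrid[248:385,285:360].reshape(2,-1); r=zz[ys,xs]
P=(np.c_[(xs-c["cx"])/c["fx"]*r,-(ys-c["cy"])/c["fy"]*r,-r]-T[:3,3])@T[:3,:3]
A=np.c_[P[:,:2]-P[:,:2].mean(0),np.ones(len(P))]; co=np.linalg.lstsq(A,P[:,2],rcond=None)[0]; print("plane",co)
g=c["color"].min(2).astype(int)
print("rear",ray(c,(322,241),co[2]),"frost edge",ray(c,(300,379),co[2]))
t=env.read_camera("scene"); cv2.imwrite("pics/s6.png",cv2.resize(t["color"][195:345,235:435],(800,600),interpolation=cv2.INTER_CUBIC))
E
```

```text
[0.51819727 0.16875709 0.10698804] 0.0349240667833758 [ 0.2436105  -1.08242092 -0.93962377] 0.0017546994563315287 24.3583
plane [-0.10943037  0.00614611  0.10446569]
rear [[0.4920457  0.16945338 0.10446569]] frost edge [[0.5583741  0.15836417 0.10446569]]
```

View pics/s6.png

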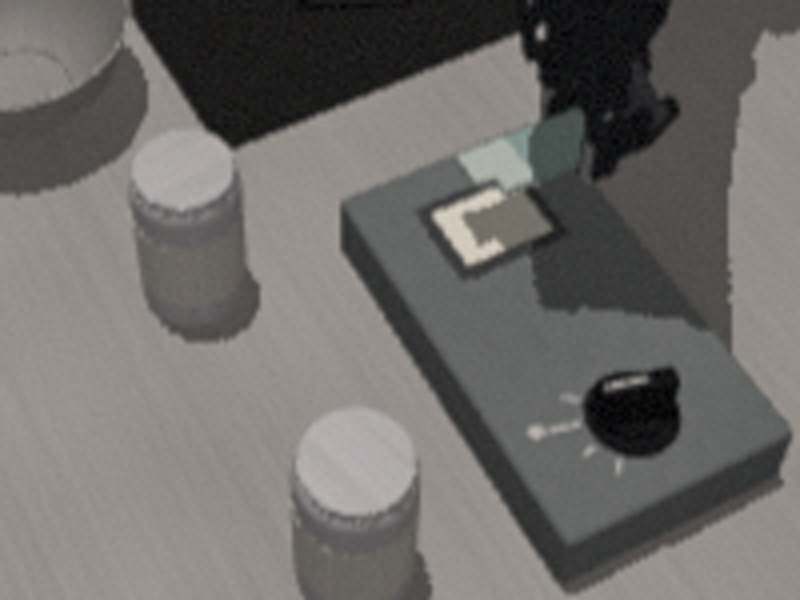

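The plane slope changed to -0.11, but this time I didn't filter out zero-depth pixels, so I'll recheck with filtering before handing in.

```bash
python3 - <<'E'
from plant import env
from h import *
c=env.read_camera("wrist"); T=c["camera_from_world"]; ys,xs=np.mgrid[248:385,285:360].reshape(2,-1); r=c["range_z"][ys,xs]
print((r==0).sum()); k=r>0; xs,ys,r=xs[k],ys[k],r[k]
P=(np.c_[(xs-c["cx"])/c["fx"]*r,-(ys-c["cy"])/c["fy"]*r,-r]-T[:3,3])@T[:3,:3]
A=np.c_[P[:,:2]-P[:,:2].mean(0),np.ones(len(P))]; co=np.linalg.lstsq(A,P[:,2],rcond=None)[0]; print("plane",co,np.std(A@co-P[:,2]))
E
```

```text
52
plane [-0.00207156  0.00368337  0.10399209] 0.0005248139430900283
```

Confirmed level (2 to 4 mrad). The top face is at z=0.104, so the slide's centre is 51 mm above the window.

```bash
python3 - <<'E'
from plant import env
env.sign_off(); print("done",env.sense()["time"])
E
```

```text
the job is handed in; nothing more can be done
the job is handed in; nothing more can be done
```

The knob is on the dotted long-tick detent, and the label-up slide is held by its clear end over the light window. I handed the job in at about 24.5 s of the 51 s allowed; it gives no verdict.

- **Knob:** I turned it from detent 0 to the marked one. Its bar then pointed at -0.267 rad, against -0.272 expected.
- **Slide position:** The frosted part is centred over the window to within about 1–2 mm, which is the camera accuracy. It is level within 2–4 mrad and parallel to the window's long edges. Its centre is about 51 mm above the pane and its underside about 48 mm.
- **Stillness and contact:** The arm was at rest (joint speeds below 0.002 rad/s). Force readings at rest stayed near zero, with no sign of the slide touching the box.
- **Bystanders:** In a top view taken while carrying the slide, the other slide, the cans and the bowl were where they started, judged by eye.
- **Check that disagreed:** My first tilt check at the final height gave a slope of -0.11. It had included 52 pixels with no depth reading. Repeating it without those pixels gave the level result above.

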